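# Index the cross-drilling jig to its next hole

## Robot

A 6-joint arm with a two-finger parallel gripper is mounted at the origin on a cart in front of the work surface, level with it; the furniture and walls round the work are solid. World frame = base frame: x ahead of the robot, y to its left, z up, the work surface at z = 0. Lengths are in m, angles in rad, forces in N, time in s.
With the tool pointing down it reaches from about 0.35 to 0.975 m from the base axis. Payload 4.9 kg.
Tool frame: the origin (TCP) lies between the finger pads; the fingertips stand 19 mm ahead of it and the grasp point (between the pads) is the TCP; z points along the fingers, y is the line along which they close (so a half turn about z gives the same grasp; the last joint's range is limited). The gripper opens to 85 mm and grips with 20 to 120 N. Pads are 22 mm wide; open, the fingers measure 114 mm over their backs; the gripper's body (76 mm by 85 mm) begins 54 mm behind the grasp point. The pads swing forward as they close: fully open they stand 13 mm farther back than shut.
Start: joints at [-1.44, 0.053, 1.613, -0, 1.476, -0.119], TCP at [0.155, -0.606, 0.25] pointing down, gripper open.
Joint ranges: [-3.01, 3.01], [-1.01, 2.22], [0.06, 2.58], [-1.02, 4.17], [0.09, 2.62], [-3.14, 3.14]. Speed limits (rad/s): [2.57, 2.57, 3.14, 3.14, 3.14, 3.14].

## Interface

Orientations are given as a rotation vector (axis times angle).
In Python, from station import ctrl gives the robot as it stands. The module is installed in compiled form; this text tells all that it offers.
- The arm moves only by the tool servo_tool, never from a script. Its argument "increments" is a list that holds one entry, the list of rows, each a list of 5 numbers: the finger opening in cm, from 0 to 8.54, then the shift along the tool's x, y, z in cm, then the turn about the tool's z in degrees. A call has 1 to 5 rows; each row is the pose to reach, as a shift and turn from the pose commanded when the call began, along the tool's axes at that moment; what a row does not reach only later rows make up. A row lasts 1/10 s, in which the tool goes at most 50 mm and 8.59 degrees, less where a joint would pass 70% of its speed; a pose out of reach is approached as far as the arm can. A call with a gripper value outside its range is refused whole. The fingers move at their own pace and stop on an object; "newtons" is the grip in N (left out, the last holds). Time passes only in rows, so rows that repeat a pose let the fingers close. It gives the time, the measured TCP pose, the force, the opening and the grip force at its end, in the units of the state.
- ctrl.get_obs(): the state, without advancing time (a new reading comes with each control period).
- ctrl.get_image(name): name is "scene" or "side" or "wrist"; returns a dict with "img" (400x640x3 uint8, red, green, blue), "fx", "fy", "cx", "cy" (pixels), "k1" (the pictures are not rectified: a ray, as slopes to the right and down, at radius r is drawn at 1 + k1 r^2 times it, then the intrinsics apply), "rvec" (rotation vector, rad) and "tvec" (3), from world to camera coordinates, as OpenCV has them; the wrist camera has in their place "mount" (4x4, takes a point from camera to tool coordinates, whose origin is the TCP and whose axes are the flange's). Camera axes: x right, y down, z forward; pixel columns grow to the right and rows downward; lengths in m; the calibration is good to about 2 mm. A picture is of the moment at which its call begins: read the wrist's pose just before it. There is no depth.
- ctrl.finish_job(): hands the job in; it is judged then, once.
The state is a dict: "t": time; "q": joint angles; "dq": joint speeds; "effort": joint torques, N m; "tool_pos": TCP position; "tool_rot": TCP orientation; "contact_force": force on the tool from outside, world axes, zero at the start; "wrist_torque": the same for the moment, N m; "opening": finger opening in m; "grip_force": force on a finger pad.
Only numpy, scipy, OpenCV 4.12 (cv2) and the standard library are available. Lean on these libraries where they do the work, as an engineer would, in place of code of your own. Each camera call takes 0.05 s, during which the arm holds its last target. There are 200 camera calls.

## Task

Clamp the steel tube in the drilling jig by pressing its open green lid down until it snaps fully shut. Then pull up the red plunger knob on the blue drill-guide carriage, slide the carriage away from the lid to the very next index hole (not past it), and let the pin drop fully home there; finish while still holding the knob with the pin engaged, ready for drilling. Leave the tube in its nest and the marker, tape measure and spanner where they lie.

Things in the scene. Friction and masses are not known exactly. Their poses are not given: they have to be found in the camera images.
- jig: Drilling jig fixed to the bench, dark steel base plate 130 (x) x 200 (y) x 12 mm. Origin: centre of its underside, on the bench. x points to the lid's hinge side (roughly away from the robot), y along the jig from carriage to lid, z up. The silver index rail, top at 32 mm, runs along y at x = -35 mm; holes at y = -5, -35, -65 mm. The carriage starts pinned in the first, nearest the lid.
- lid_edge (a point): Point on the top face of the green clamp lid near its free front edge, mid-width, where to press. The lid is a plate 6 mm thick, 60 mm wide; this point is 92 mm out from the hinge axis and 3 mm above the mid plane, which holds the axis; a 36 mm wide thumb tab reaches 20 mm farther. With the lid shut this point is 44 mm above the bench.
- lid_hinge (a point): Centre of the lid's hinge axis, 41 mm above the bench at jig x = 55, y = 55 mm; the axis runs along the jig's y.
- lid (a joint): Opening angle of the lid, rad: 0 = fully shut and lying level, grows as the front edge rises. A stiff hinge: it stays where it is left. A spring ball catch resists from about 0.16 rad down; it takes about 7 N on the edge to push past it, and below about 0.05 rad it draws the lid to 0 and keeps it there.
- knob: Red round plunger knob, 22 mm diameter, 24 mm high, axis vertical, on a 10 mm steel stem; grip it from above. Origin: centre of its underside, 66 mm above the bench with the pin fully down (top at 90 mm). Carriage and drill bush around it are at most 58 mm above the bench.
- plunger (a joint): Height of plunger and knob, m: 0 = pin fully down in a hole; a spring pushes it down (4 N at 0, 7 N at the top). The pin tip clears the rail from 0.009; stop at 0.016. If let down between holes the pin rides on the rail at about 0.009.
- carriage (a joint): Travel of the blue carriage along the rail, m: 0 = first hole (start), grows towards the jig's -y, away from the lid; 0.030 = next hole, 0.060 = last hole. Slides with about 1 N of friction. The 8 mm pin has 1 mm of play each side in a hole.
- next_hole (a point): Mouth of the next index hole in the rail's top face, 32 mm above the bench; the knob axis must stand over it.
- tube: Steel tube, 25 mm diameter, 130 mm long, lying along the jig's y in its nest. Origin: centre of its underside, at jig x = 20, y = -10, z = 12 mm.
- marker: Marker pen, 132 mm long, 16 mm thick, lying on the bench in front of the jig; origin at its underside centre. Leave alone.
- tape_measure: Yellow tape measure, 36 x 84 x 62 mm, standing on the bench beyond the lid end of the jig; origin at its underside centre. Leave alone.
- spanner: Steel spanner, 155 mm long, 8 mm thick, lying on the bench beyond the carriage end of the jig; origin at its underside centre. Leave alone.
There are look-alikes about, which are no part of the job. What is shaped like the tube but orange or pink is not meant.

How it is judged:
On the way, in this order (a step that is already met when the one before it is completed fails the run):
1. the clamp lid is snapped fully shut (value of joint lid below 0.03 rad), for 0.2 s.
2. with the lid shut, the plunger is pulled until the pin is clear of the first hole (value of joint lid below 0.03 rad and value of joint plunger above 0.0085 m and value of joint carriage below 0.02 m), for 0.05 s.
3. the carriage stands at the next hole with the pin fully down in it (value of joint lid below 0.03 rad and value of joint plunger below 0.002 m and value of joint carriage between 0.0275 and 0.0325 m), for 0.2 s.
At the end, for the whole second after the job is handed in: Lid shut (below 0.03 rad); carriage at the next hole (0.030 m within 2.5 mm) with the pin fully down (plunger below 2 mm); the gripper's fingers still hold or press the knob (more than 1 N); the tube still lies in its nest (within about 6 mm) (all of step 3 and contact force between the fingers and knob above 1 N and x of tube in the frame of jig between 0.015 and 0.026 m and y of tube in the frame of jig between -0.017 and -0.003 m and z of tube in the frame of jig between 0.008 and 0.016 m); the arm keeps its last pose, push and grip.
It fails at once if the carriage is slid past the next hole (value of joint carriage above 0.042 m).
It fails at once if a bystander is disturbed: marker, tape measure or spanner moved more than 20 mm (distance of any of marker, tape_measure, spanner from where it was at the start of the episode above 0.02 m).
It also fails if it takes over 38 s, if anything falls off the work surface, if the arm or the gripper's body presses on something with over 40 N, if the wrist force passes 120 N, or if a joint passes its speed limit or range.

## Working session

There is one attempt and no reset: what is moved stays moved. The work goes in short steps, Python scripts to look and compute and a tool call to move; the robot and the scene stay as the last step left them, time stands still between calls to the robot, and variables do not carry over. Pictures are saved under pics/ and viewed, at most 10 in all, crops included, and the job is handed in when it is done.

Besides the shell and the picture viewer there is one more tool, called after "Call:" in YAML: its name, and indented under it one key for each argument. servo_tool: Moves the arm, as the interface text tells. Its arguments: {"type":"object","properties":{"increments":{"type":"array"},"newtons":{"type":"number"}},"required":["increments"]}

```bash
mkdir -p pics; cat >h.py <<'E'
import numpy as np,cv2
from station import ctrl
def ray(c,u,v,obs=None):
    K=np.array([[c['fx'],0,c['cx']],[0,c['fy'],c['cy']],[0,0,1.]])
    p=cv2.undistortPoints(np.array([[[u,v]]],float),K,np.array([c['k1'],0,0,0,0.]))[0,0]
    d=np.array([p[0],p[1],1.])
    if 'mount' in c:
        M=np.array(c['mount']);R=cv2.Rodrigues(np.array(obs['tool_rot'],float))[0]
        return R@M[:3,3]+np.array(obs['tool_pos']),R@M[:3,:3]@d
    R=cv2.Rodrigues(np.array(c['rvec'],float))[0]
    return -R.T@np.array(c['tvec'],float).ravel(),R.T@d
def onz(c,u,v,z,obs=None):
    o,d=ray(c,u,v,obs);return o+d*(z-o[2])/d[2]
def snap(n,f):
    c=ctrl.get_image(n);cv2.imwrite('pics/'+f,cv2.cvtColor(c['img'],cv2.COLOR_RGB2BGR));return c
E
python3 - <<'E'
from h import *
o=ctrl.get_obs();print({k:np.round(v,3) for k,v in o.items()})
import pickle
d={n:snap(n,n+'0.png') for n in('scene','side','wrist')}
pickle.dump((o,d),open('c0.pkl','wb'))
E
```

```text
{'t': np.float64(0.0), 'q': array([-1.44 ,  0.053,  1.614,  0.   ,  1.476, -0.119]), 'dq': array([ 0.002, -0.001,  0.001, -0.   , -0.001,  0.   ]), 'effort': array([ 2.0000e-03, -3.9368e+01, -3.7017e+01, -0.0000e+00,  7.0000e-03,
        0.0000e+00]), 'tool_pos': array([ 0.154, -0.605,  0.249]), 'tool_rot': array([-3.115, -0.391,  0.   ]), 'contact_force': array([-0.709, -0.536,  0.2  ]), 'wrist_torque': array([0.007, 0.023, 0.023]), 'grip_force': np.float64(0.0), 'opening': np.float64(0.085)}
```

View pics/scene0.png

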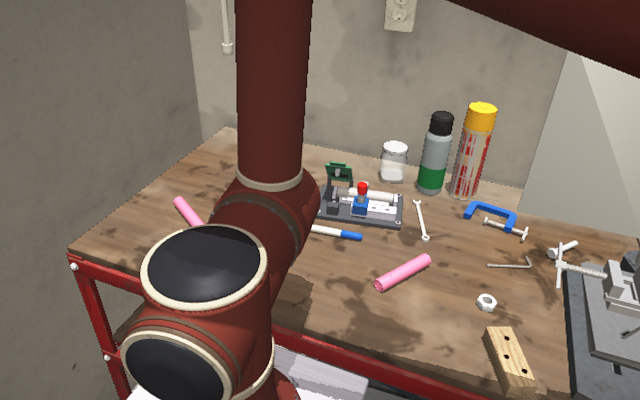

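View pics/side0.png

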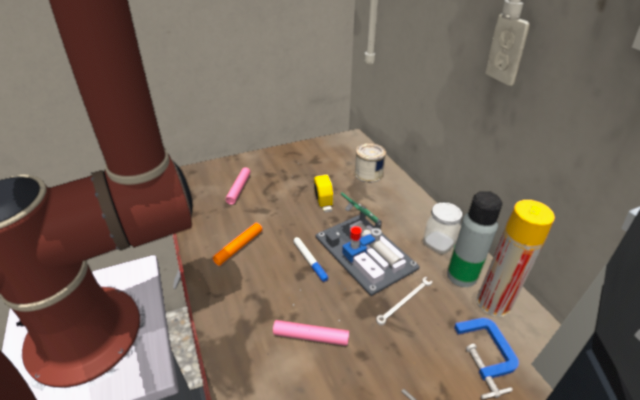

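Scene: the jig is at about (362,208), its red knob at (362,187) and the open green lid at (338,172). In the side view the knob is at (355,232) and the lid at (362,207). Things that could be mistaken for the target: pink tubes at scene (188,212) and (403,272), an orange tube at side (238,243), green bands on the bottle, and blue clamp and marker parts. None of them is on the jig. Next I triangulate and view one close crop.

```bash
python3 - <<'E'
from h import *
import pickle
o,d=pickle.load(open('c0.pkl','rb'))
def blob(n,box,f):
    x0,y0,x1,y1=box;im=d[n]['img'][y0:y1,x0:x1].astype(int)
    ys,xs=np.nonzero(f(im[...,0],im[...,1],im[...,2]));return xs.mean()+x0,ys.mean()+y0,len(xs)
red=lambda r,g,b:(r>130)&(g<70)&(b<70)
def tri(a,b):
    (o1,d1),(o2,d2)=a,b
    A=np.stack([d1,-d2],1);s=np.linalg.lstsq(A,o2-o1,rcond=None)[0]
    p,q=o1+s[0]*d1,o2+s[1]*d2;return (p+q)/2,np.linalg.norm(p-q)
a=blob('scene',(345,170,380,200),red);b=blob('side',(335,215,375,245),red);print(a,b)
print('knob',tri(ray(d['scene'],*a[:2]),ray(d['side'],*b[:2])))
c1=cv2.resize(d['scene']['img'][150:240,310:420],None,fx=5,fy=5,interpolation=2)
c2=cv2.resize(d['side']['img'][185:300,305:430],None,fx=3.9,fy=3.9,interpolation=2)[:450]
w=np.zeros((600,800,3),np.uint8)
c1=cv2.resize(d['scene']['img'][155:235,312:412],(400,320),interpolation=2)
c2=cv2.resize(d['side']['img'][185:295,310:420],(400,400),interpolation=2)
w[:320,:400]=c1;w[:400,400:]=c2
cv2.imwrite('pics/crop0.png',w[:400,:,::-1])
E
```

```text
(np.float64(361.85), np.float64(187.88), 100) (np.float64(355.28333333333336), np.float64(233.30833333333334), 120)
knob (array([ 0.53688805, -0.02681224,  0.08114241]), np.float64(0.001599197256566518))
```

View pics/crop0.png

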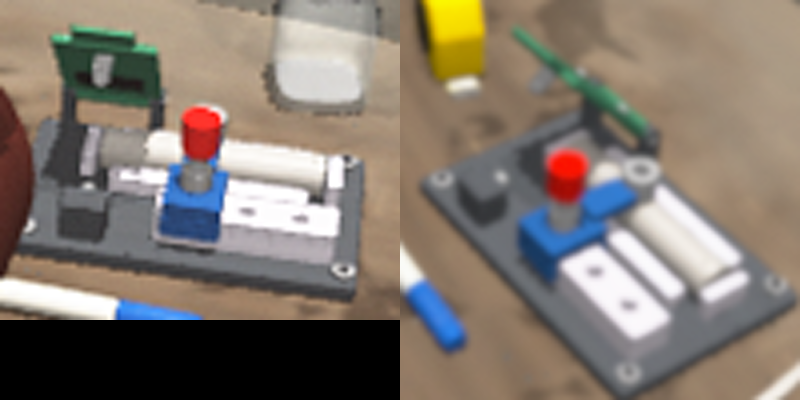

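The crop confirms the jig: red knob on the blue carriage (one per view), white rail with two visible holes, and the green lid standing open at the +y end. I get jig yaw from the base bolts and the lid angle from its tab.

```bash
python3 - <<'E'
from h import *
import pickle
o,d=pickle.load(open('c0.pkl','rb'))
S=lambda X,Y:(310+(X-400)/3.636-.35,185+Y/3.636-.35)
C=lambda X,Y:(312+X/4-.4,155+Y/4-.4)
B={}
for n,p in dict(FL=(442,178),FC=(628,372),BC=(778,285)).items():
    B[n]=onz(d['side'],*S(*p),.014);print('side',n,B[n][:2])
for n,p in dict(BC=(350,160),FC=(343,269),FL=(29,226)).items(): print('scene',n,onz(d['scene'],*C(*p),.014)[:2])
v=B['FL']-B['FC'];yaw=np.arctan2(-v[0],v[1]);print('yaw deg',np.degrees(yaw))
R=np.array([[np.cos(yaw),-np.sin(yaw)],[np.sin(yaw),np.cos(yaw)]])
k=np.array([.5369,-.0268]);org=k-R@[-.035,-.005];print('jig',org)
h=org+R@[.055,.055];print('hinge',h)
def tri(a,b):
    (o1,d1),(o2,d2)=a,b
    s=np.linalg.lstsq(np.stack([d1,-d2],1),o2-o1,rcond=None)[0]
    p,q=o1+s[0]*d1,o2+s[1]*d2;return (p+q)/2,np.linalg.norm(p-q)
# lid plane jig y=55: scene lid tab top centre ; intersect ray with plane y_jig=.055
def ony(c,p):
    o1,d1=ray(c,*p);n=np.array([*R[:,1],0]);t=(n@np.array([*h,0])-n@o1)/(n@d1);return o1+t*d1
P=ony(d['scene'],C(103,30));rel=R.T@(P[:2]-h);print('tab tip',P,rel,'angle',np.degrees(np.arctan2(P[2]-.041,-rel[0])),'len',np.hypot(P[2]-.041,rel[0]))
print(tri(ray(d['scene'],*C(103,30)),ray(d['side'],*S(515,30))))
E
```

```text
side FL [0.50272548 0.06377557]
side FC [ 0.53411588 -0.11341477]
side BC [ 0.64241635 -0.09192797]
scene BC [ 0.64697246 -0.09297282]
scene FC [ 0.53902794 -0.11365685]
scene FL [0.50636418 0.05999875]
yaw deg 10.046079280565678
jig [ 0.57049117 -0.01577126]
hinge [0.61505369 0.04797968]
tab tip [0.54377225 0.03535172 0.1284165 ] [-7.23913651e-02  3.57141326e-17] angle 50.371160237173214 len 0.11349957975871311
(array([0.53204971, 0.03253416, 0.13757511]), np.float64(0.004139132997149974))
```

Call:
servo_tool:
  increments:
    - [[0,3.5,-3.27,0,0],[0,7,-6.54,0,0],[0,10.5,-9.81,0,0],[0,14,-13.08,0,0],[0,17.5,-16.35,0,0]]

```text
t: 0.65
tool_pos: [0.2842, -0.4021, 0.2499]
tool_rot: [-3.117, -0.39, -0.0]
contact_force: [1.4, -0.2, 0.1]
opening: 0.0124
grip_force: 0.0
```

Call:
servo_tool:
  increments:
    - [[0,3.5,-3.27,0,0],[0,7,-6.54,0,0],[0,10.5,-9.81,0,0],[0,14,-13.08,0,0],[0,17.5,-16.35,0,0]]

```text
t: 1.15
tool_pos: [0.4133, -0.2003, 0.2502]
tool_rot: [3.117, 0.391, 0.0]
contact_force: [1.2, 0.3, 0.1]
opening: 0.0005
grip_force: 0.0
```

Call:
servo_tool:
  increments:
    - [[0,3.5,-3.27,0,1],[0,7,-6.54,0,2],[0,10.5,-9.81,0,3],[0,14,-13.08,0,4],[0,14,-13.08,0,4]]

```text
t: 1.65
tool_pos: [0.5176, -0.0365, 0.2499]
tool_rot: [-3.126, -0.292, 0.0]
contact_force: [-0.9, -0.7, -0.4]
opening: -0.0002
grip_force: 0.0
```

```bash
python3 - <<'E'
from h import *
o=ctrl.get_obs();c=snap('wrist','w1.png');print(o['tool_pos'],o['tool_rot'],c['mount'])
im=c['img'].astype(int);m=((im[...,0]>130)&(im[...,1]<70)&(im[...,2]<70)).astype(np.uint8)
n,_,s,ce=cv2.connectedComponentsWithStats(m)
for i in range(1,n):
    if s[i][4]>60: print(s[i],ce[i],onz(c,*ce[i],.088,o))
E
```

```text
[ 0.5175768  -0.03646998  0.24987191] [-3.12618339e+00 -2.92168425e-01  2.34511786e-05] [[-1.71373276e-04 -9.53353225e-01 -3.01856917e-01  7.65144887e-02]
 [ 9.99999909e-01 -2.81692302e-04  3.21937312e-04  2.09182457e-04]
 [-3.91950745e-04 -3.01856834e-01  9.53353186e-01 -1.23526072e-01]
 [ 0.00000000e+00  0.00000000e+00  0.00000000e+00  1.00000000e+00]]
```

View pics/w1.png

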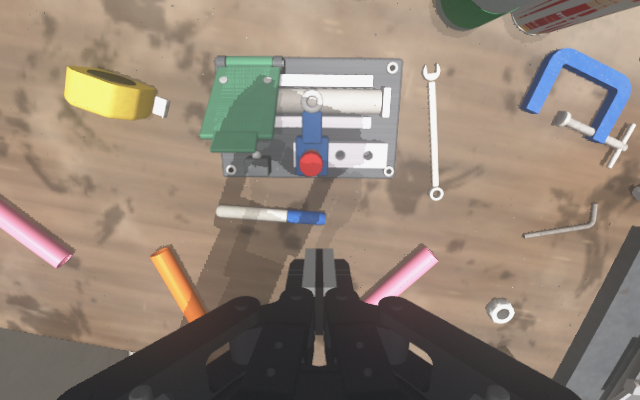

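The wrist view shows the knob top at (311,163), index holes at (340,155) and (367,155), bolts at (231,170), (389,171) and (393,68), and the lid tab at (233,141). The spanner lies right of the jig, the marker in front and the tape to the left.

```bash
python3 - <<'E'
from h import *
o=ctrl.get_obs();c=ctrl.get_image('wrist')
im=c['img'].astype(int)[145:182,290:335];m=(im[...,0]>130)&(im[...,1]<90)&(im[...,2]<90)
ys,xs=np.nonzero(m);print(len(xs),xs.mean()+290,ys.mean()+145)
for n,u,v,z in [('knob',xs.mean()+290,ys.mean()+145,.088),('h2',340,155,.032),('h3',367.5,155,.032),('FL',231,170,.013),('FC',389,171,.013),('BC',393,68,.013),('hingeL',220,61,.045),('hingeR',281,61,.045),('tab',233,150,.128)]:
    print(n,np.round(onz(c,u,v,z,o),4))
E
```

```text
365 307.82191780821915 162.86027397260273
knob [ 0.5392 -0.0245  0.088 ]
h2 [ 0.5435 -0.0569  0.032 ]
h3 [ 0.5489 -0.0858  0.032 ]
FL [0.501 0.061 0.013]
FC [ 0.5332 -0.1178  0.013 ]
BC [ 0.6411 -0.0949  0.013 ]
hingeL [0.6127 0.0751 0.045 ]
hingeR [0.623  0.0177 0.045 ]
tab [0.5459 0.0337 0.128 ]
```

Call:
servo_tool:
  increments:
    - [[0,3.2,-3.3,0,0],[0,6.4,-6.5,1,0],[0,6.4,-6.5,5,0],[0,6.4,-6.5,8.5,0],[0,6.4,-6.5,9,0]]

```text
t: 2.25
tool_pos: [0.5637, 0.0336, 0.1546]
tool_rot: [-3.128, -0.28, 0.016]
contact_force: [-0.1, -0.0, -0.8]
opening: 0.0003
grip_force: 0.0
```

Call:
servo_tool:
  increments:
    - [[0,0,0,0,0],[0,0,0,1.5,0],[0,-0.3,0,3,0],[0,-1.2,0,4.2,0],[0,-2,0,5.4,0]]
  newtons: 40

```text
t: 2.75
tool_pos: [0.5473, 0.0306, 0.1057]
tool_rot: [3.128, 0.282, 0.001]
contact_force: [1.3, 0.6, 0.5]
opening: 0.0
grip_force: 0.5
```

Call:
servo_tool:
  increments:
    - [[0,-0.5,0,1,0],[0,-0.9,0,2,0],[0,-1.1,0,3,0],[0,-1.2,0,3.6,0],[0,-1.2,0,4.2,0]]

```text
t: 3.25
tool_pos: [0.5358, 0.0288, 0.0643]
tool_rot: [-3.129, -0.282, 0.001]
contact_force: [0.3, -0.2, 0.3]
opening: -0.0003
grip_force: 0.1
```

Call:
servo_tool:
  increments:
    - [[0,0,0,0.2,0],[0,0,0,0.4,0],[0,0,0,0.5,0],[0,0,0,0.5,0]]

```text
t: 3.65
tool_pos: [0.5363, 0.0288, 0.0625]
tool_rot: [3.129, 0.283, -0.003]
contact_force: [-11.6, -0.2, 21.7]
opening: -0.0
grip_force: 11.3
```

```bash
python3 - <<'E'
from h import *
o=ctrl.get_obs();print(o['tool_pos'],o['contact_force'])
d=snap('side','s2.png');w=snap('wrist','w2.png')
cr=cv2.resize(d['img'][170:300,290:430],None,fx=3,fy=3,interpolation=2)
f=np.zeros((400,800,3),np.uint8);f[:390,:420]=cr;f[:,420:]=w['img'][:,160:540]
cv2.imwrite('pics/c2.png',f[...,::-1])
E
```

```text
[0.5363357  0.02878716 0.06248405] [-11.56253092  -0.19746858  21.66168984]
```

View pics/c2.png

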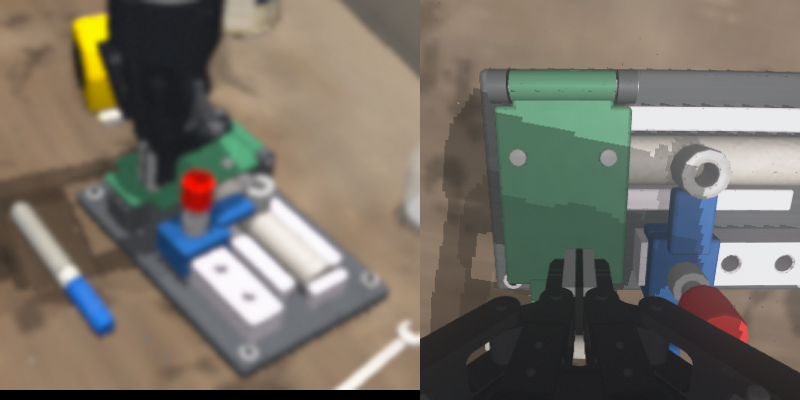

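The lid lies flat over the jig. The tip is at 43.5 mm and carries 22 N, so it is shut. I raise and go over the knob.

Call:
servo_tool:
  increments:
    - [[0,0,0,-4,0],[0,0,0,-8,0],[5,-0.4,2.5,-10,0],[5,-0.8,5.5,-10,0],[5,-0.8,5.5,-10,0]]

```text
t: 4.25
tool_pos: [0.5387, -0.0291, 0.1601]
tool_rot: [3.128, 0.278, 0.003]
contact_force: [-0.0, 0.0, -0.7]
opening: 0.0435
grip_force: 0.0
```

```bash
python3 - <<'E'
from h import *
o=ctrl.get_obs();print(o['tool_pos'],o['tool_rot'],o['contact_force'],o['opening'])
c=snap('wrist','w3.png')
cv2.imwrite('pics/w3.png',c['img'][...,::-1])
E
```

```text
[ 0.5386523  -0.02905202  0.16009636] [3.12784066e+00 2.77831372e-01 3.08973640e-03] [-0.03005474  0.01818156 -0.69937083] 0.04353533710760917
```

View pics/w3.png

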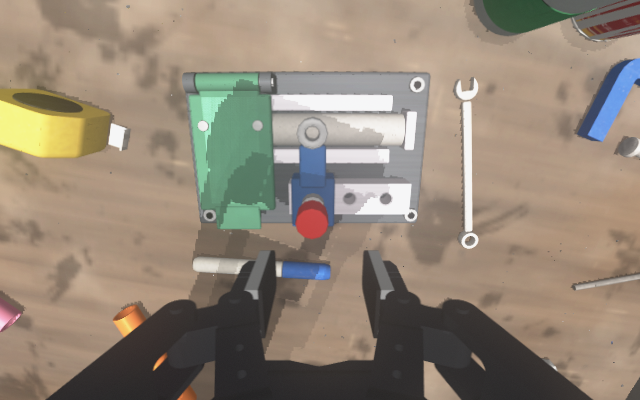

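The lid is shut flat and the carriage is still in hole 1. The knob's top disc is at about (312,222), slightly left of the finger midline at 319.

```bash
python3 - <<'E'
from h import *
o=ctrl.get_obs();c=ctrl.get_image('wrist')
R=cv2.Rodrigues(np.array(o['tool_rot']))[0]
for n,u,v,z in [('knob',312,222,.090),('h2',349.5,198.5,.032),('h3',386,198.5,.032)]:
    p=onz(c,u,v,z,o);print(n,p,'tool cm',100*R.T@(p-o['tool_pos']))
print(np.round(100*R,2),o['tool_pos'])
E
```

```text
knob [ 0.54037154 -0.02305225  0.09      ] tool cm [ 0.32002364 -0.41261235  6.9058065 ]
h2 [ 0.54411016 -0.05240839  0.032     ] tool cm [ 0.1686734   2.54399584 12.70521734]
h3 [ 0.54941023 -0.08192657  0.032     ] tool cm [ 0.16855938  5.54301865 12.70463055]
[[ 9.843e+01  1.768e+01  0.000e+00]
 [ 1.768e+01 -9.843e+01  2.000e-02]
 [ 1.000e-02 -2.000e-02 -1.000e+02]] [ 0.53794858 -0.02769325  0.15905703]
```

Call:
servo_tool:
  increments:
    - [[5,0.2,-0.4,3,0],[5,0.2,-0.4,6,0],[5,0.2,-0.4,7.8,0],[1.5,0.2,-0.4,7.8,0],[1.5,0.2,-0.4,7.8,0]]
  newtons: 60

```text
t: 4.85
tool_pos: [0.5386, -0.0221, 0.0806]
tool_rot: [3.128, 0.284, -0.003]
contact_force: [0.1, -10.2, -6.6]
opening: 0.0221
grip_force: 5.4
```

Call:
servo_tool:
  increments:
    - [[1.5,0,0,0,0],[1.5,0,0,0,0],[1.5,0,0,0,0]]

```text
t: 5.15
tool_pos: [0.5387, -0.0226, 0.0813]
tool_rot: [3.129, 0.282, -0.002]
contact_force: [-1.5, -3.2, -5.0]
opening: 0.0201
grip_force: 58.7
```

Call:
servo_tool:
  increments:
    - [[1.5,0,0,-0.4,0],[1.5,0,0,-0.8,0],[1.5,0,0,-1.2,0],[1.5,0,0,-1.3,0],[1.5,0,0,-1.3,0]]

```text
t: 5.65
tool_pos: [0.5386, -0.022, 0.094]
tool_rot: [-3.128, -0.282, 0.002]
contact_force: [-3.3, -1.1, -7.8]
opening: 0.0199
grip_force: 58.8
```

Call:
servo_tool:
  increments:
    - [[1.5,0,0.7,0,0],[1.5,0,1.4,0,0],[1.5,0,2.1,0,0],[1.5,0,2.7,0,0],[1.5,0,3.0,0,0]]

```text
t: 6.15
tool_pos: [0.5442, -0.0529, 0.0939]
tool_rot: [-3.129, -0.281, 0.002]
contact_force: [-4.7, 0.2, -6.9]
opening: 0.0204
grip_force: 58.9
```

Call:
servo_tool:
  increments:
    - [[1.5,0,0,0,0],[1.5,0,0,0,0],[1.5,0,0,0.3,0],[1.5,0,0,0.5,0],[1.5,0,0,0.5,0]]

```text
t: 6.65
tool_pos: [0.5443, -0.0531, 0.089]
tool_rot: [3.128, 0.281, -0.002]
contact_force: [-5.1, -1.7, -6.0]
opening: 0.0198
grip_force: 59.0
```

```bash
python3 - <<'E'
from h import *
o=ctrl.get_obs();print(o['tool_pos'],o['contact_force'],o['opening'])
w=snap('wrist','w4.png');d=snap('side','s4.png')
f=np.zeros((400,800,3),np.uint8);f[:390,:420]=cv2.resize(d['img'][170:300,290:430],None,fx=3,fy=3,interpolation=2);f[:,420:]=w['img'][:,130:510]
cv2.imwrite('pics/c4.png',f[...,::-1])
E
```

```text
[ 0.54429046 -0.0531377   0.08897779] [-5.12861074 -1.65366712 -6.03641122] 0.01975860619349121
```

View pics/c4.png

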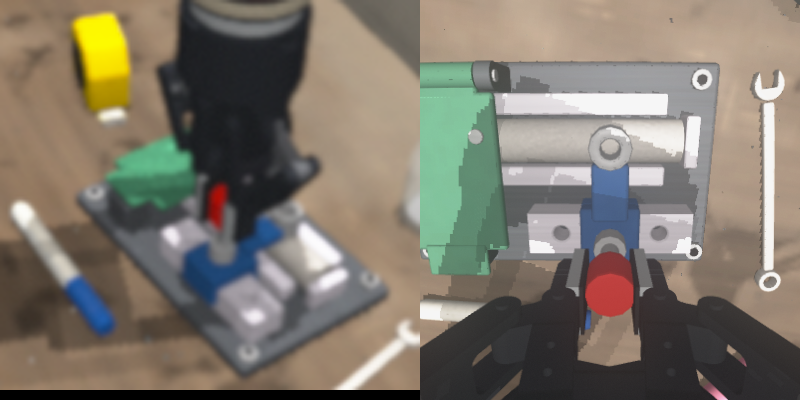

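Call:
servo_tool:
  increments:
    - [[1.5,0,0,0.3,0],[1.5,0,0,0.6,0],[1.5,0,0,0.8,0],[1.5,0,0,0.9,0],[1.5,0,0,0.9,0]]

```text
t: 7.25
tool_pos: [0.5443, -0.0532, 0.0806]
tool_rot: [3.128, 0.282, -0.003]
contact_force: [-6.1, -1.7, -2.5]
opening: 0.0197
grip_force: 59.3
```

Call:
servo_tool:
  increments:
    - [[1.5,0,0,0.1,0],[1.5,0,0,0.2,0],[1.5,0,0,0.2,0],[1.5,0,0,0.2,0]]

```text
t: 7.65
tool_pos: [0.5447, -0.0534, 0.0806]
tool_rot: [3.127, 0.282, -0.003]
contact_force: [-12.1, -0.4, 5.6]
opening: 0.0199
grip_force: 60.2
```

```bash
python3 - <<'E'
from h import *
o=ctrl.get_obs();print(o['tool_pos'],o['contact_force'],o['grip_force'])
w=snap('wrist','w5.png');d=snap('scene','s5.png')
f=np.zeros((400,800,3),np.uint8);f[:320,:400]=cv2.resize(d['img'][155:235,312:412],(400,320),interpolation=2);f[:,420:]=w['img'][:,130:510]
cv2.imwrite('pics/c5.png',f[...,::-1])
E
```

```text
[ 0.54470089 -0.0534221   0.08057923] [-12.14427693  -0.36638448   5.61074826] 60.227296997909434
```

View pics/c5.png

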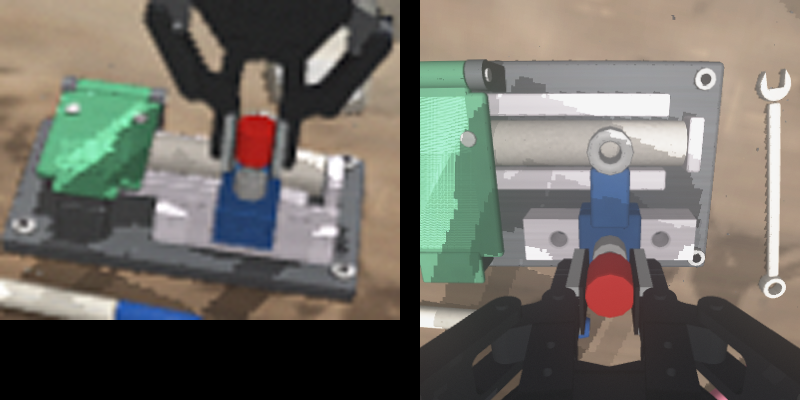

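The lid is shut and the carriage sits centred between the first and last holes. The knob has not shifted in the fingers, and the visible stem is as short as at the start, with a hard stop felt below. So the pin is home, and I hand in.

```bash
python3 -c "
from station import ctrl
print(ctrl.finish_job())"
```

```text
the job is handed in; nothing more can be done
None
```

I handed the job in with the lid snapped shut, the carriage moved one hole, the pin down in the next hole and the gripper still holding the knob; hand-in returned no verdict, so this rests on the pictures and force readings.

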